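# Hold a grinder's bayonet lid half way to its lock

### The arm

A 6-joint arm with a two-finger parallel gripper is mounted at the origin on a cart in front of the work surface, level with it; the furniture and walls round the work are solid. World frame = base frame: x ahead of the robot, y to its left, z up, the work surface at z = 0. Lengths are in m, angles in rad, forces in N, time in s.
With the tool pointing down it reaches from about 0.375 to 0.975 m from the base axis. Payload 3.8 kg.
Tool frame: the origin (TCP) lies at the very end of the fingers, on their centre line; the grasp point (between the pads) lies 19 mm behind it; z points along the fingers, y is the line along which they close (so a half turn about z gives the same grasp; the last joint's range is limited). The gripper opens to 88 mm and grips with 3 to 60 N. Pads are 18 mm wide; open, the fingers measure 123 mm over their backs; the gripper's body (75 mm by 187 mm) begins 45 mm behind the grasp point.
Start: joints at [1.22, 0.264, 1.604, -0, 1.274, -0.037], TCP at [0.208, 0.642, 0.239] pointing down, gripper open.
Joint ranges: [-2.63, 2.63], [-0.94, 2.18], [0.31, 2.57], [-1.31, 4.45], [0, 2.66], [-2.55, 2.55]. Speed limits (rad/s): [2.57, 2.57, 3.14, 3.14, 3.14, 3.14].

### API

Orientations are given as a rotation vector (axis times angle).
In Python, from bench import * gives the robot as it stands.
- The arm moves only by the tool send_rows, never from a script. Its argument "deltas" is a list of rows, each a list of 3 entries, a list of its own where there are three numbers: the finger opening in mm, from 0 to 88.1, then the shift along the tool's x, y, z in mm, then the turn, a rotation vector about the tool's x, y, z in rad. In form: [[fingers, [dx, dy, dz], [rx, ry, rz]], ...]. A call has 1 to 12 rows; each row shifts and turns the commanded pose from where the row before left it, along the tool's axes as they then stand; what a row does not reach is not made up. A row lasts 1/8 s, in which the tool goes at most 62.5 mm and 10.7 degrees, less where a joint would pass 70% of its speed; a pose out of reach is approached as far as the arm can. A call is refused whole if a number of a shift passes 62.5 or a number of a turn 0.188, either way. A call with a gripper value outside its range is refused whole. The fingers move at their own pace and stop on an object; the grip force is fixed at half the most. Time passes only in rows, so rows that do not move let the fingers close. It gives the time, the measured TCP pose, the force, the opening and the grip force at its end, in the units of the state.
- sense(): the state, without advancing time (a new reading comes with each control period).
- capture(name): name is "scene" or "top" or "wrist"; returns the picture (400x640x3 uint8, blue, green, red); there is no depth.
- camera_info(name): a dict with "vfov" (degrees; the focal length in pixels is half the picture's height over the tangent of half this angle, whatever the lens; pixels are square), "cx", "cy" (the principal point, pixels), "R" (3x3) and "t" (3): a world point X has camera coordinates R X + t. Camera axes: x right, y down, z forward; pixel columns grow to the right and rows downward; lengths in m; the calibration is good to about 2 mm. A picture is of the moment at which its call begins: read the wrist's pose just before it. camera_info takes no time and is no camera call; for the wrist camera it gives the pose at the moment of the call.
- hand_in(): hands the job in; it is judged then, once.
Trained networks look in the newest picture that a camera, given by its name, has taken for a name from the list of things; names that differ only in an ending like _2 or _b are one class to them, and where a whole thing is asked for, a point or a joint stands for the part that bears it (a point fixed in the world has none). Each returns a list of dicts, best first, with "confidence" (0 to 1); they miss things now and then, are a little off and sometimes report something else, mostly with a low value. They report only what shows in the picture. A call takes as long as a camera call. They do not tell look-alikes from the thing itself.
- silhouettes(camera, query): "mask" (400x640 bool, what is visible of it) and "position" ([column, row] in pixels, amid what is visible of it).
The state is a dict: "time_s": time; "joint_pos": joint angles; "joint_velocities": joint speeds; "joint_efforts": joint torques, N m; "tcp_pos": TCP position; "tool_rot": TCP orientation; "wrist_force": force on the tool from outside, world axes, zero at the start; "torque": the same for the moment, N m; "width": finger opening in m; "grip_force": force on a finger pad.
Only numpy, scipy, OpenCV 4.12 (cv2) and the standard library are available. Lean on these libraries where they do the work, as an engineer would, in place of code of your own. Each camera call takes 0.05 s, during which the arm holds its last target. There are 200 camera calls.

### The job

Lift the loose white dust cap off the red grinder and stand it on the bare worktop, the way up it sat. Then put the black bayonet lid into the grinder's mouth, pointers at the yellow marks and fully down, and twist it clockwise (seen from above) against its spring until the pointers stand at the green marks, half way, without going on to the lock click near the black marks. Finish while still gripping the lid and holding it there, and leave the coffee jar, mug, spice jar and spoon where they are.

Things in the scene. Friction and masses are not known exactly. Their poses are not given: they have to be found in the camera images.
- grinder: Red coffee grinder with steel collar, fixed, 112 mm wide at the foot, 110 tall. Origin under its centre. Two entry slots along its +x and -x. Marks on the collar (top dot and stripe below), two of each, half a turn apart: yellow at the slots, green 45 degrees clockwise of yellow (from above), black 90 degrees. Lid fully down: lid origin 86 mm above this origin, its rim resting on the collar.
- mouth (a point): Centre of the grinder's mouth, level with the collar's top (110 mm up); axes as the grinder's. Mouth 63 mm wide under an inward flange 11 mm thick; the two slots through the flange (along x) are 17 mm wide and reach 40 mm from the centre. Turned lugs are caught under the flange with 3 mm of upward play.
- green_dot (a point): One of the two green marks (8 mm dot) on the collar's top, 47 mm from the mouth's centre; the other is half a turn round.
- switch_ring (a joint): Ring in the mouth, carried round by the lid's lugs: 0 at rest, grows (rad) as the lid turns clockwise from above; stop at 1.5, never below 0. A spring (0.2 N m/rad) turns it and the lid most of the way back. Lug play about 0.07: lid angle from yellow is value + 0.07, so 0.71 with pointers at green. From about 0.95 the lugs meet spring balls and click into the lock past 1.3.
- bayonet_lid: Loose black bayonet lid standing on its plug, 66 mm tall, about 120 g. Origin: centre of its underside. Plug 58 mm wide, z 0 to 24 mm; two lugs 12 mm wide, z 0 to 10 mm, along +x and -x out to 37 mm; rim 86 mm wide, z 24 to 34 mm; on top a grip bar, 50 mm along x, 14 mm along y, z 34 to 66 mm. Orange pointers on the rim over the lugs. Fits either way round (half-turn symmetric).
- lid_grip (a point): Middle of the lid's grip bar, 57 mm above the lid's underside and 23 mm above the rim's top; axes as the lid's.
- dust_cap: Loose white dust cap, 70 g, at the start sitting in the grinder's mouth (its origin 102 mm above the grinder's). Origin: centre of its underside. Spigot 57 mm wide, z 0 to 8 mm; disc 80 mm wide, z 8 to 16 mm; round knob 24 mm wide, z 16 to 46 mm. Stands level on its spigot on the worktop. Half way between grinder and lid, about 0.46 m ahead of the base, the worktop is free for it.
- coffee_jar: Bystander: coffee jar with grey lid, 92 mm wide, 167 mm tall; origin under its centre.
- dotted_mug: Bystander: white mug with green marks, 85 x 121 mm, 99 mm tall; origin under its centre.
- spice_jar: Bystander: spice jar with red cap, 45 mm wide, 108 mm tall; origin under its centre.
- spoon: Bystander: metal teaspoon lying flat, 130 x 26 mm, 11 mm high; origin under its centre.
There are look-alikes about, which are no part of the job. Leave any orange look-alike of the grinder alone. There is more than one size of the dust_cap; the job needs the larger.

How it is judged:
By the outcome, as a careful person would: the job done as asked, in the order asked, and still so for the second after the job is handed in, while the arm keeps its last pose, push and grip.
It also fails if it takes over 58 s, if anything falls off the work surface, if the arm or the gripper's body presses on something with over 40 N, if the wrist force passes 120 N, or if a joint passes its speed limit or range.

## Working session

There is one attempt and no reset: what is moved stays moved. The work goes in short steps, Python scripts to look and compute and a tool call to move; the robot and the scene stay as the last step left them, time stands still between calls to the robot, and variables do not carry over. Pictures are saved under pics/ and viewed, at most 10 in all, crops included, and the job is handed in when it is done.

Besides the shell and the picture viewer there is one more tool, called after "Call:" by a JSON object that holds its "fn" and its "kwargs", one argument or row to a line. send_rows: Moves the arm, as the interface text tells. Its arguments: {"type":"object","properties":{"deltas":{"type":"array","items":{"type":"array"}}},"required":["deltas"]}

```bash
mkdir -p pics; ls; python3 - <<'E'
from bench import *
import cv2,numpy as np
for n in ("scene","top"):
    im=capture(n); cv2.imwrite(f"pics/{n}0.png",im)
    c=camera_info(n); print(n,c["vfov"],c["cx"],c["cy"],np.round(c["R"],3).tolist(),np.round(c["t"],3).tolist())
    for q in ["grinder","bayonet_lid","dust_cap","coffee_jar","dotted_mug","spice_jar","spoon"]:
        for d in silhouettes(n,q): print(q,np.round(d["position"]),round(d["confidence"],2),d["mask"].sum())
s=sense();print(s)
E
```

```text
pics
scene 43.37481609063133 325.2139173286941 200.3944046048194 [[-0.732, -0.681, 0.006], [-0.348, 0.366, -0.863], [0.586, -0.634, -0.505]] [0.476, 0.243, 1.526]
grinder [328. 245.] 0.93 860
grinder [237. 287.] 0.82 881
bayonet_lid [392. 192.] 0.67 337
dust_cap [322. 223.] 0.83 339
coffee_jar [320. 180.] 0.7 1035
dotted_mug [254. 244.] 0.77 166
spice_jar [379. 165.] 0.82 289
top 55.337891228239556 312.1314268749449 204.73360666390582 [[0.025, -1.0, 0.011], [-0.989, -0.026, -0.142], [0.143, -0.007, -0.99]] [0.068, 0.571, 1.142]
grinder [274. 240.] 0.94 465
grinder [166. 223.] 0.63 1507
bayonet_lid [401. 234.] 0.59 586
dust_cap [264. 240.] 0.83 614
dust_cap [276. 244.] 0.61 424
dust_cap [260. 196.] 0.56 223
coffee_jar [332. 162.] 0.69 983
dotted_mug [210. 206.] 0.75 811
dotted_mug [261. 242.] 0.33 596
spice_jar [448. 178.] 0.77 353
spoon [216. 236.] 0.52 167
{'time_s': 0.8, 'joint_pos': array([ 1.22010065e+00,  2.63833836e-01,  1.60396179e+00, -2.67796487e-05,
        1.27372140e+00, -3.69071653e-02]), 'joint_velocities': array([-0.00042465,  0.00074832,  0.00173311, -0.00049239,  0.00109289,
       -0.00116205]), 'joint_efforts': array([-1.25596009e-03, -5.01982927e+01, -3.57223606e+01,  7.30587286e-02,
        1.84680149e-02, -2.00101226e-06]), 'tcp_pos': array([0.20836568, 0.64204274, 0.23877102]), 'tool_rot': array([4.90859789e-01, 3.10296820e+00, 1.08827476e-04]), 'wrist_force': array([-0.01044575, -0.45380292,  0.34181902]), 'torque': array([-0.05154335, -0.01501847, -0.02247493]), 'grip_force': 0.0, 'width': 0.08845547947589506}
```

```bash
python3 - <<'E'
import cv2
im=cv2.imread("pics/top0.png"); cv2.imwrite("pics/topc.png",cv2.resize(im[110:310,110:490],None,fx=2.1,fy=2.1,interpolation=cv2.INTER_CUBIC))
im=cv2.imread("pics/scene0.png"); cv2.imwrite("pics/scenec.png",cv2.resize(im[100:330,170:470],None,fx=2.6,fy=2.6,interpolation=cv2.INTER_CUBIC))
E
```

```text
(no output)
```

View pics/topc.png

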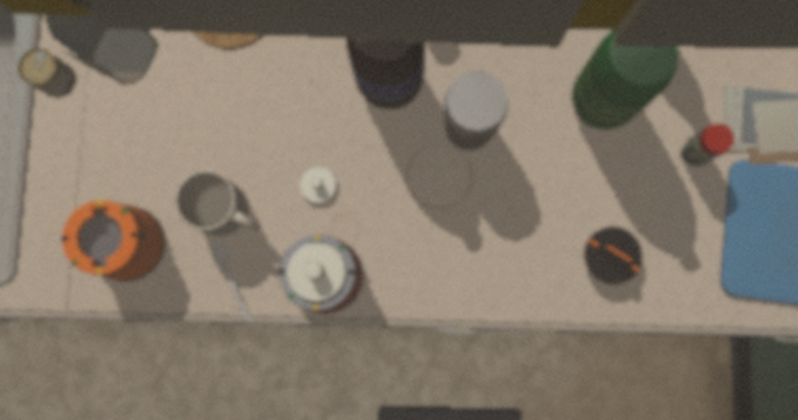

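View pics/scenec.png

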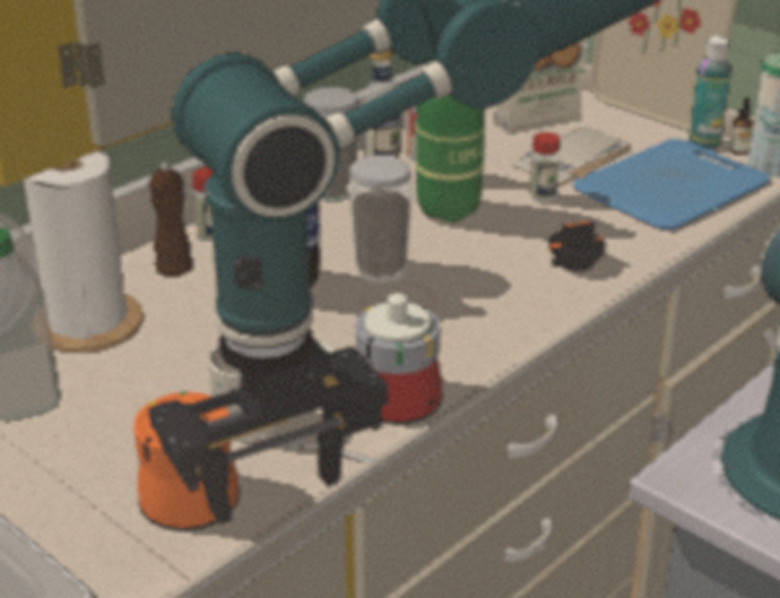

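Top view, full-image pixels. There are two grinders: orange at about (158,224), with an open mouth, and red with a steel collar at about (261,240). The red one fits. There are two white caps: a larger one in the red grinder's mouth at (261,239) and a small one on the worktop at (261,198). The larger one is needed. The lid is at (402,231). I'll locate these roughly, then confirm with the wrist camera.

```bash
cat > h.py <<'E'
from bench import *
import cv2,numpy as np
from scipy.spatial.transform import Rotation as Ro
def cam(n):
    c=camera_info(n); f=200/np.tan(np.radians(c["vfov"])/2); return f,c["cx"],c["cy"],np.array(c["R"]),np.array(c["t"])
def ray(C,p,z):
    f,cx,cy,R,t=C; o=-R.T@t; d=R.T@np.array([(p[0]-cx)/f,(p[1]-cy)/f,1]); return o+d*(z-o[2])/d[2]
def proj(C,X):
    f,cx,cy,R,t=C; q=R@np.asarray(X)+t; return np.array([cx+f*q[0]/q[2],cy+f*q[1]/q[2]])
def tool(s=None):
    s=s or sense(); return np.array(s["tcp_pos"]),Ro.from_rotvec(s["tool_rot"]).as_matrix()
def goto(x,y,z,yaw=None):
    "shift in tool axes mm, turn about tool z (rad) for tool-y yaw (mod pi)"
    p,R=tool(); d=R.T@(np.array([x,y,z])-p)*1000
    yc=np.arctan2(R[1,1],R[0,1]); out=np.round(d,1).tolist()
    if yaw is None: return out,"yaw %.3f"%yc
    e=(yaw-yc+np.pi/2)%np.pi-np.pi/2
    return out,"yaw %.3f turn rz %.3f"%(yc,-e)
E
python3 - <<'E'
from h import *
C=cam("top")
for n,p,z in [("capdisc",(264,240),.12),("knobtop",(110+316/2.1,110+265/2.1),.148),("small",(260,197),.01),("lid",(402,231.5),.04),("spice",(110+717/2.1,110+139/2.1),.108),("jar",(110+476/2.1,110+102/2.1),.167),("mug",(209,206),.09),("spoon",(216,236),0.005),("orange",(158,224),.11),("green bottle",(110+630/2.1,110+70/2.1),.2)]:
    print(n,ray(C,p,z).round(3))
# lid pointers in crop
a,b=[ray(C,(110+u/2.1,110+v/2.1),.034) for u,v in((597,243),(632,266))]; print("lid yaw",np.arctan2(*(b-a)[1::-1]))
E
```

```text
capdisc [0.452 0.217 0.12 ]
knobtop [0.461 0.224 0.148]
small [0.594 0.249 0.01 ]
lid [ 0.493 -0.196  0.04 ]
spice [ 0.655 -0.328  0.108]
jar [0.684 0.017 0.167]
mug [0.55  0.388 0.09 ]
spoon [0.467 0.382 0.005]
orange [0.491 0.526 0.11 ]
green bottle [ 0.723 -0.181  0.2  ]
lid yaw -2.136340557024767
```

```bash
python3 -c "
from h import *
print(goto(.44,.222,.30,1.57),tool()[1].round(3).tolist())
C=cam('wrist');print((-C[3].T@C[4]).round(3),C[0],C[3].round(2).tolist())"
```

```text
([-350.0, -328.0, -61.2], 'yaw 1.257 turn rz -0.313') [[-0.951, 0.309, 0.0], [0.309, 0.951, 0.0], [-0.0, 0.0, -1.0]]
[0.144 0.663 0.386] 294.5717409858204 [[0.31, 0.95, -0.0], [0.92, -0.3, 0.27], [0.25, -0.08, -0.96]]
```

Call:
{"fn": "send_rows", "kwargs": {
  "deltas": [
    [88, [-39, -36.5, -7], [0, 0, 0]],
    [88, [-39, -36.5, -7], [0, 0, 0]],
    [88, [-39, -36.5, -7], [0, 0, 0]],
    [88, [-39, -36.5, -7], [0, 0, 0]],
    [88, [-39, -36.5, -7], [0, 0, 0]],
    [88, [-39, -36.5, -7], [0, 0, 0]],
    [88, [-39, -36.5, -7], [0, 0, 0]],
    [88, [-39, -36.5, -7], [0, 0, 0]],
    [88, [-39, -36, -6], [0, 0, 0]],
    [88, [0, 0, 0], [0, 0, -0.157]],
    [88, [0, 0, 0], [0, 0, -0.157]],
    [88, [0, 0, 0], [0, 0, 0]]
  ]
}}

```text
time_s: 2.3
tcp_pos: [0.4411, 0.2214, 0.3009]
tool_rot: [0.003, 3.141, 0.0]
wrist_force: [-1.1, -0.0, 0.1]
width: 0.0877
grip_force: 0.0
```

```bash
cat > v.py <<'E'
from h import *
import sys
tag=sys.argv[1]; C=cam("wrist"); im=capture("wrist"); cv2.imwrite(f"pics/{tag}.png",im)
s=sense(); print(s["time_s"],s["tcp_pos"].round(4),s["wrist_force"].round(1),"width",round(s["width"],4))
for q in sys.argv[2:]:
    for d in silhouettes("wrist",q): print(q,np.round(d["position"],1),round(d["confidence"],2),d["mask"].sum())
import pickle; pickle.dump(C,open(f"pics/{tag}.pkl","wb"))
E
python3 v.py w1 grinder dust_cap green_dot; python3 -c "
import cv2
im=cv2.imread('pics/w1.png');print(im.shape)"
```

```text
2.35 [0.441  0.2216 0.3008] [-0.6 -0.5  0.1] width 0.0881
grinder [546.4 205.2] 0.93 8742
grinder [326.  155.6] 0.75 2736
dust_cap [325.7 188.5] 0.9 3705
dust_cap [202.8 334.5] 0.61 993
dust_cap [335.7 255.4] 0.56 899
green_dot [543.1 206.5] 0.76 8623
green_dot [320.4 154.4] 0.68 2836
(400, 640, 3)
```

View pics/w1.png

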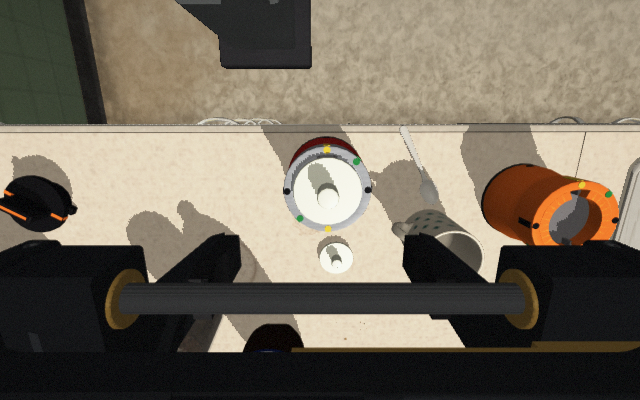

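The wrist view shows the red grinder's steel collar with the large white cap in it, centred near (327,190). The small cap is at (336,257), the orange grinder at (575,215) and the black lid at (38,203). On the red collar, the yellow dots are at (326,149) and (328,229), green at (356,161) and (300,218), and black at (368,190) and (287,191).

```bash
cat > dots.py <<'E'
from h import *
import pickle,sys
def dots(tag,x0,x1,y0,y1,z=.110):
    im=cv2.imread(f"pics/{tag}.png"); C=pickle.load(open(f"pics/{tag}.pkl","rb"))
    hsv=cv2.cvtColor(im,cv2.COLOR_BGR2HSV)
    for n,lo,hi in(("yel",(22,120,120),(35,255,255)),("grn",(45,90,40),(90,255,255))):
        m=cv2.inRange(hsv,lo,hi); k=np.zeros_like(m);k[y0:y1,x0:x1]=1;m*=k
        _,_,st,ce=cv2.connectedComponentsWithStats(m)
        for a,c in zip(st[1:,4],ce[1:]):
            if a>6: print(n,a,c.round(1),ray(C,c,z).round(4))
E
python3 - <<'E'
from dots import *
dots("w1",270,385,130,245)
C=pickle.load(open("pics/w1.pkl","rb"))
for p,z in(((326.5,190),.118),((325.7,188.5),.118),((328,202),.148),((368,190),.11),((287,191),.11),((38,203),.034)): print(p,ray(C,p,z).round(4))
im=cv2.imread("pics/w1.png")[125:285,250:410]; cv2.imwrite("pics/w1c.png",cv2.resize(im,None,fx=3.5,fy=3.5,interpolation=cv2.INTER_CUBIC))
E
```

```text
yel 45 [326.4 148.9] [0.4053 0.2268 0.11  ]
yel 32 [327.5 228.5] [0.5016 0.2284 0.11  ]
grn 46 [356.2 160.5] [0.4185 0.2611 0.11  ]
grn 29 [299.5 217.9] [0.4879 0.1945 0.11  ]
(326.5, 190) [0.4513 0.227  0.118 ]
(325.7, 188.5) [0.4496 0.226  0.118 ]
(328, 202) [0.4573 0.2281 0.148 ]
(368, 190) [0.4533 0.276  0.11  ]
(287, 191) [0.4544 0.1805 0.11  ]
(38, 203) [ 0.49   -0.1936  0.034 ]
```

View pics/w1c.png

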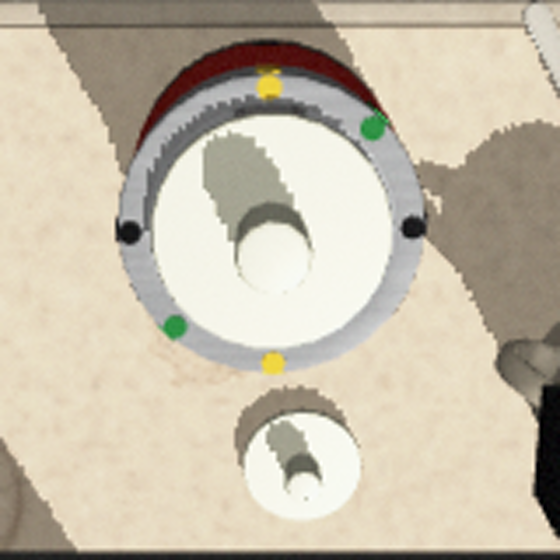

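The crop confirms it: the red grinder holds the larger cap, in a collar with yellow, green and black dots, and the smaller cap sits beside it. Grinder centre is about (0.4525, 0.2276), yaw about 0.018. Next I grip the knob.

Call:
{"fn": "send_rows", "kwargs": {
  "deltas": [
    [88, [-3.5, 1.5, 45], [0, 0, 0]],
    [88, [-4, 2, 45], [0, 0, 0]],
    [70, [-4, 2.5, 45], [0, 0, 0]],
    [70, [0, 0, 35], [0, 0, 0]],
    [70, [0, 0, 9], [0, 0, 0]],
    [20, [0, 0, 0], [0, 0, 0]],
    [20, [0, 0, 0], [0, 0, 0]],
    [20, [0, 0, 0], [0, 0, 0]],
    [20, [0, 0, 0], [0, 0, 0]]
  ]
}}

```text
time_s: 3.62
tcp_pos: [0.4531, 0.228, 0.1228]
tool_rot: [-0.0, 3.14, 0.001]
wrist_force: [-0.2, -0.4, 1.2]
width: 0.0322
grip_force: 0.0
```

Call:
{"fn": "send_rows", "kwargs": {
  "deltas": [
    [20, [0, 0, 0], [0, 0, 0]],
    [20, [0, 0, 0], [0, 0, 0]],
    [20, [0, 0, 0], [0, 0, 0]]
  ]
}}

```text
time_s: 4.0
tcp_pos: [0.4528, 0.2278, 0.1223]
tool_rot: [-0.0, 3.141, 0.0]
wrist_force: [-1.0, -0.6, 5.4]
width: 0.023
grip_force: 30.0
```

Call:
{"fn": "send_rows", "kwargs": {
  "deltas": [
    [20, [0, 0, -10], [0, 0, 0]],
    [20, [0, 0, -40], [0, 0, 0]],
    [20, [-2, -35, -20], [0, 0, 0]],
    [20, [-2, -52, 0], [0, 0, 0]],
    [20, [-2, -52, 0], [0, 0, 0]],
    [20, [-2, -48, 15], [0, 0, 0]],
    [20, [-2, -25, 35], [0, 0, 0]],
    [20, [0, 0, 50], [0, 0, 0]],
    [20, [0, 0, 45], [0, 0, 0]],
    [20, [0, 0, 20], [0, 0, 0]],
    [20, [0, 0, 5], [0, 0, 0]],
    [20, [0, 0, 0], [0, 0, 0]]
  ]
}}

```text
time_s: 5.5
tcp_pos: [0.4627, 0.0157, 0.0221]
tool_rot: [0.0, -3.142, 0.0]
wrist_force: [0.3, 0.1, -0.3]
width: 0.0227
grip_force: 30.0
```

Call:
{"fn": "send_rows", "kwargs": {
  "deltas": [
    [20, [0, 0, 1], [0, 0, 0]],
    [20, [0, 0, 0.8], [0, 0, 0]],
    [20, [0, 0, 0], [0, 0, 0]]
  ]
}}

```text
time_s: 5.88
tcp_pos: [0.4632, 0.0157, 0.0205]
tool_rot: [-0.0, 3.14, -0.0]
wrist_force: [0.6, -0.2, 0.4]
width: 0.0232
grip_force: 30.0
```

```bash
python3 v.py w2 dust_cap
```

```text
5.925 [0.4632 0.0157 0.0205] [0.6 0.2 0.8] width 0.023
dust_cap [320.2 219.6] 0.73 9424
```

View pics/w2.png

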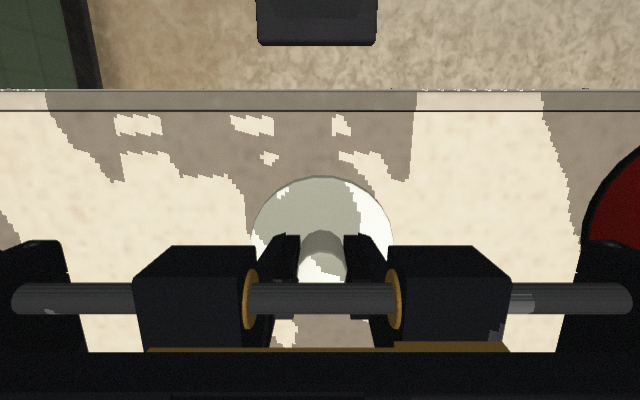

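Call:
{"fn": "send_rows", "kwargs": {
  "deltas": [
    [20, [0, 0, 0.5], [0, 0, 0]],
    [60, [0, 0, 0], [0, 0, 0]],
    [60, [0, 0, 0], [0, 0, 0]],
    [60, [0, 0, 0], [0, 0, 0]],
    [60, [0, 0, -10], [0, 0, 0]],
    [60, [0, 0, -40], [0, 0, 0]],
    [60, [0, 0, -60], [0, 0, 0]],
    [60, [-3, -45, -40], [0, 0, 0]],
    [60, [-3, -45, -40], [0, 0, 0]],
    [60, [-4, -45, -40], [0, 0, 0]],
    [60, [-4, -45, 0], [0, 0, 0]],
    [60, [-4, -31, 0], [0, 0, 0]]
  ]
}}

```text
time_s: 7.48
tcp_pos: [0.4809, -0.1974, 0.2513]
tool_rot: [0.002, 3.139, -0.002]
wrist_force: [-0.5, 0.2, 1.1]
width: 0.06
grip_force: 0.0
```

Call:
{"fn": "send_rows", "kwargs": {
  "deltas": [
    [60, [0, 0, 0], [0, 0, 0]]
  ]
}}

```text
time_s: 7.6
tcp_pos: [0.4805, -0.197, 0.25]
tool_rot: [0.005, 3.141, -0.001]
wrist_force: [-0.8, 0.3, -0.3]
width: 0.0599
grip_force: 0.0
```

```bash
python3 v.py w3 bayonet_lid dust_cap
```

```text
7.65 [ 0.4803 -0.1957  0.2497] [ 0.2 -0.   0. ] width 0.0601
bayonet_lid [316.  184.9] 0.84 3594
dust_cap [485.3 158.2] 0.56 3075
dust_cap [632.  235.4] 0.55 338
```

View pics/w3.png

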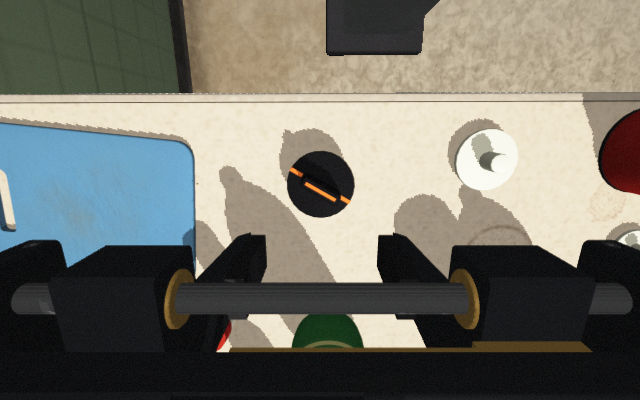

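The white cap stands upright on the worktop at (487,160). The lid is at (320,184), with orange pointers at about (293,171) and (347,201).

```bash
python3 - <<'E'
from h import *
import pickle
im=cv2.imread("pics/w3.png");C=pickle.load(open("pics/w3.pkl","rb"))
m=cv2.inRange(cv2.cvtColor(im,cv2.COLOR_BGR2HSV),(5,120,120),(21,255,255)); k=np.zeros_like(m);k[140:230,270:370]=1;m*=k
_,_,st,ce=cv2.connectedComponentsWithStats(m)
P=[]
for a,c in zip(st[1:,4],ce[1:]):
    if a>5:
        zz=.066 if abs(c[0]-320)<12 else .034; X=ray(C,c,zz);P.append(X);print(a,c.round(1),zz,X.round(4))
ys,xs=np.nonzero(m[160:215,300:342]); 
v=cv2.fitLine(np.float32([ray(C,(x+300,y+160),.066)[:2] for x,y in zip(xs,ys)]),cv2.DIST_L2,0,.01,.01).ravel();print("bar yaw",np.arctan2(v[1],v[0])%np.pi,v[2:])
e=[p for p in P if p[2]<.05]
d=e[1]-e[0];print("ptr yaw",np.arctan2(d[1],d[0])%np.pi,"centre",(e[0]+e[1])/2)
# rim silhouette (dark)
d=(im.max(2)<60).astype(np.uint8);d[:140]=0;d[230:]=0;d[:,:280]=0;d[:,365:]=0
n,_,st,ce=cv2.connectedComponentsWithStats(d);i=1+st[1:,4].argmax();x,y,w,h,_=st[i];print(st[i],ray(C,(x+w/2,y+h/2),.034))
yaw=(np.arctan2((e[1]-e[0])[1],(e[1]-e[0])[0]))
print(goto(.4915,-.194,.10,yaw+np.pi/2), sense()["joint_pos"].round(3))
E
```

```text
62 [295.6 171.6] 0.034 [ 0.475  -0.2297  0.034 ]
146 [319.8 191.4] 0.066 [ 0.4927 -0.1993  0.066 ]
48 [344.6 199.4] 0.034 [ 0.5111 -0.1679  0.034 ]
bar yaw 1.0121269 [ 0.49177164 -0.1995657 ]
ptr yaw 1.0416638891349546 centre [ 0.4930478  -0.19879846  0.034     ]
[ 287  151   67   66 3147] [ 0.49091011 -0.19868201  0.034     ]
([-11.3, 0.4, 149.4], 'yaw 1.571 turn rz -1.041') [-4.330e-01 -4.100e-02  1.921e+00  1.000e-03  1.262e+00 -2.004e+00]
```

Call:
{"fn": "send_rows", "kwargs": {
  "deltas": [
    [60, [0, 0, 8], [0, 0, 0.176]],
    [60, [0, 0, 8], [0, 0, 0.176]],
    [60, [0, 0, 8], [0, 0, 0.176]],
    [60, [0, 0, 8], [0, 0, 0.176]],
    [60, [0, 0, 8], [0, 0, 0.176]],
    [60, [0, 0, 8], [0, 0, 0.176]],
    [60, [0, 0, 8], [0, 0, 0.176]],
    [60, [0, 0, 8], [0, 0, 0.176]],
    [60, [0, 0, 8], [0, 0, 0.176]],
    [60, [0, 0, 8], [0, 0, 0.176]],
    [60, [0, 0, 8], [0, 0, 0.176]],
    [60, [0, 0, 8], [0, 0, 0.176]]
  ]
}}

```text
time_s: 9.25
tcp_pos: [0.4805, -0.1937, 0.1532]
tool_rot: [-2.737, -1.542, -0.0]
wrist_force: [-0.1, -0.3, -0.3]
width: 0.0597
grip_force: 0.0
```

Call:
{"fn": "send_rows", "kwargs": {
  "deltas": [
    [60, [0, 0, 0], [0, 0, 0]]
  ]
}}

```text
time_s: 9.38
tcp_pos: [0.4799, -0.1937, 0.1528]
tool_rot: [-2.73, -1.551, 0.001]
wrist_force: [0.2, -0.3, -0.1]
width: 0.0601
grip_force: 0.0
```

```bash
cat > lid.py <<'E'
from h import *
import pickle,sys
def lid(tag,h=0,win=None):
    "orange marks: pointers at z h+.034, bar stripe at h+.066"
    im=cv2.imread(f"pics/{tag}.png");C=pickle.load(open(f"pics/{tag}.pkl","rb"))
    m=cv2.inRange(cv2.cvtColor(im,cv2.COLOR_BGR2HSV),(5,120,100),(21,255,255))
    if win: k=np.zeros_like(m);k[win[2]:win[3],win[0]:win[1]]=1;m*=k
    _,_,st,ce=cv2.connectedComponentsWithStats(m)
    for s,c in zip(st[1:],ce[1:]):
        if s[4]>8: print(s[4],c.round(1),s[:4],"ptr",ray(C,c,h+.034).round(4),"bar",ray(C,c,h+.066).round(4))
E
python3 v.py w4 bayonet_lid; python3 -c "
from lid import *
lid('w4');print(goto(.4915,-.199,.038,1.027+np.pi/2))"
```

```text
9.425 [ 0.4803 -0.1941  0.1533] [ 0.1 -0.2  0.9] width 0.0601
bayonet_lid [334.  192.7] 0.72 6568
120 [336.5 155.5] [334 146   6  20] ptr [ 0.5103 -0.1692  0.034 ] bar [ 0.5108 -0.1652  0.066 ]
265 [338.3 202.1] [336 180   6  47] ptr [ 0.49   -0.2077  0.034 ] bar [ 0.493  -0.1991  0.066 ]
41 [336.4 233.9] [334 231   6   7] ptr [ 0.4725 -0.2345  0.034 ] bar [ 0.4776 -0.2227  0.066 ]
758 [175.6 298.9] [164 269  30  60] ptr [ 0.294  -0.2118  0.034 ] bar [ 0.3205 -0.2027  0.066 ]
254 [474.4 303.8] [467 275  13  54] ptr [ 0.5566 -0.3748  0.034 ] bar [ 0.5516 -0.3461  0.066 ]
259 [491.9 344.5] [473 341  38  11] ptr [ 0.553  -0.4314  0.034 ] bar [ 0.5484 -0.3959  0.066 ]
369 [540.1 344.6] [512 341  52  11] ptr [ 0.5977 -0.4581  0.034 ] bar [ 0.5877 -0.4194  0.066 ]
53 [573.8 344.5] [565 342  15   8] ptr [ 0.629  -0.4767  0.034 ] bar [ 0.6152 -0.4357  0.066 ]
12 [231.4 348.9] [230 348   5   4] ptr [ 0.3074 -0.292   0.034 ] bar [ 0.3323 -0.2733  0.066 ]
37 [265.  349.2] [260 348  12   4] ptr [ 0.3385 -0.311   0.034 ] bar [ 0.3597 -0.29    0.066 ]
25 [284.8 349.1] [281 348   9   4] ptr [ 0.357
[... 155 characters left out ...]
9.] [313 348  19   4] ptr [ 0.3902 -0.3413  0.034 ] bar [ 0.4051 -0.3166  0.066 ]
71 [347.1 349. ] [333 348  32   4] ptr [ 0.4155 -0.3565  0.034 ] bar [ 0.4274 -0.3299  0.066 ]
10 [377.7 348.5] [375 348   6   3] ptr [ 0.4444 -0.3729  0.034 ] bar [ 0.4528 -0.3444  0.066 ]
34 [392.4 349.2] [387 348  12   4] ptr [ 0.4577 -0.3819  0.034 ] bar [ 0.4646 -0.3523  0.066 ]
30 [412.4 349.2] [408 348  10   4] ptr [ 0.4764 -0.393   0.034 ] bar [ 0.481  -0.3621  0.066 ]
18 [432.2 349.1] [429 348   7   4] ptr [ 0.4949 -0.4038  0.034 ] bar [ 0.4973 -0.3716  0.066 ]
35 [466.1 349.3] [461 348  11   4] ptr [ 0.5265 -0.4229  0.034 ] bar [ 0.525  -0.3883  0.066 ]
([1.6, 11.7, 115.6], 'yaw -0.537 turn rz 0.007')
```

View pics/w4.png

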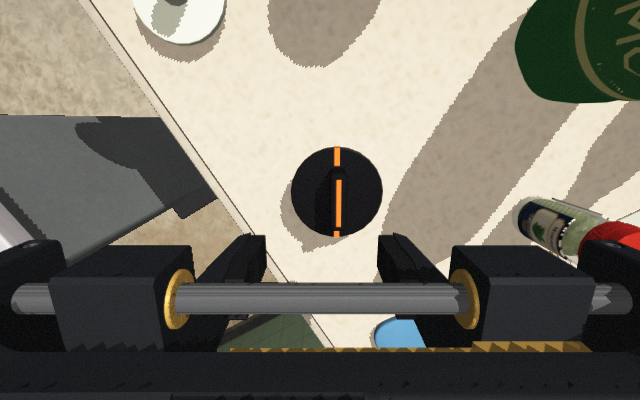

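Call:
{"fn": "send_rows", "kwargs": {
  "deltas": [
    [50, [2, 12.5, 0], [0, 0, 0]],
    [50, [0, 0, 45], [0, 0, 0]],
    [50, [0, 0, 45], [0, 0, 0]],
    [50, [0, 0, 20], [0, 0, 0]],
    [50, [0, 0, 4.5], [0, 0, 0]],
    [5, [0, 0, 0], [0, 0, 0]],
    [5, [0, 0, 0], [0, 0, 0]],
    [5, [0, 0, 0], [0, 0, 0]],
    [5, [0, 0, 0], [0, 0, 0]],
    [5, [0, 0, 0], [0, 0, 0]]
  ]
}}

```text
time_s: 10.72
tcp_pos: [0.4928, -0.2002, 0.0397]
tool_rot: [2.733, 1.547, 0.001]
wrist_force: [-1.6, 1.1, 4.7]
width: 0.0138
grip_force: 30.0
```

Call:
{"fn": "send_rows", "kwargs": {
  "deltas": [
    [5, [0, 0, -10], [0, 0, 0]],
    [5, [0, 0, -50], [0, 0, 0]],
    [5, [0, 0, -60], [0, 0, 0]],
    [5, [0, 0, -60], [0, 0, -0.1]],
    [5, [0, 0, -50], [0, 0, -0.176]],
    [5, [0, 0, -10], [0, 0, -0.176]],
    [5, [0, 0, 0], [0, 0, -0.176]],
    [5, [0, 0, 0], [0, 0, -0.176]],
    [5, [0, 0, 0], [0, 0, -0.176]],
    [5, [0, 0, 0], [0, 0, -0.176]],
    [5, [0, 0, 0], [0, 0, -0.176]],
    [5, [0, 0, 0], [0, 0, -0.176]]
  ]
}}

```text
time_s: 12.22
tcp_pos: [0.4919, -0.1998, 0.2789]
tool_rot: [-0.925, -3.002, -0.0]
wrist_force: [-0.5, 0.3, 0.2]
width: 0.013
grip_force: 30.0
```

Call:
{"fn": "send_rows", "kwargs": {
  "deltas": [
    [5, [0, 0, 0], [0, 0, -0.176]],
    [5, [0, 0, 0], [0, 0, -0.176]],
    [5, [0, 0, 0], [0, 0, -0.176]],
    [5, [-5, 48, 0], [0, 0, -0.09]],
    [5, [-6, 54, 0], [0, 0, 0]],
    [5, [-6, 54, 0], [0, 0, 0]],
    [5, [-6, 54, 0], [0, 0, 0]],
    [5, [-6, 54, 0], [0, 0, 0]],
    [5, [-6, 54, 0], [0, 0, 0]],
    [5, [-5, 54, 0], [0, 0, 0]],
    [5, [-5, 54, 0], [0, 0, 0]],
    [5, [0, 0, 0], [0, 0, 0]]
  ]
}}

```text
time_s: 13.72
tcp_pos: [0.5349, 0.2293, 0.2787]
tool_rot: [0.03, -3.141, -0.001]
wrist_force: [0.1, -0.8, -1.3]
width: 0.0134
grip_force: 30.0
```

```bash
python3 v.py w5 bayonet_lid; python3 -c "
from dots import *
from lid import lid
p,R=tool();print(goto(.4525,.2276,.20,.018+np.pi/2))
dots('w5',220,430,0,240)
lid('w5',p[2]-.0397,(220,420,100,330))"
```

```text
13.775 [0.5349 0.2274 0.2786] [ 0.1 -0.2 -1.8] width 0.0139
bayonet_lid [316.5 217.8] 0.9 10380
([82.4, 2.8, 78.7], 'yaw 1.587 turn rz -0.002')
yel 60 [321.1  53.9] [0.4048 0.2263 0.11  ]
yel 47 [320.9 153.3] [0.5014 0.2279 0.11  ]
grn 54 [355.3  69.9] [0.4186 0.2605 0.11  ]
grn 47 [288.5 139.4] [0.4875 0.1936 0.11  ]
335 [321.5 182.6] [317 165  10  35] ptr [0.4991 0.2284 0.2729] bar [0.4924 0.2283 0.3049]
496 [321.5 257.6] [317 233  10  50] ptr [0.5426 0.2292 0.2729] bar [0.5268 0.2289 0.3049]
222 [264.4 301.6] [262 273   7  56] ptr [0.572  0.1958 0.2729] bar [0.55   0.2025 0.3049]
227 [378.5 301.6] [375 272   7  57] ptr [0.5707 0.2638 0.2729] bar [0.549  0.2562 0.3049]
```

View pics/w5.png

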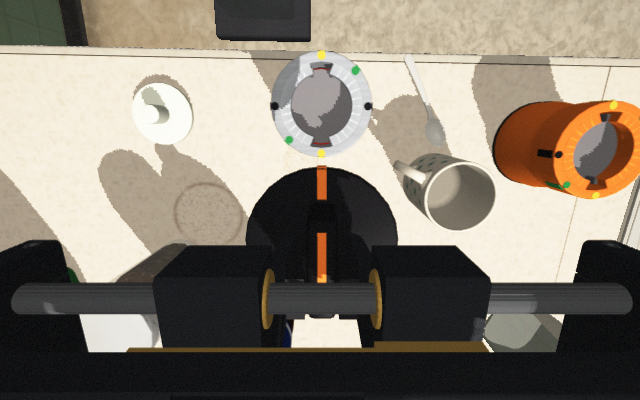

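The w5 view shows the open mouth at (321,104) with yellow dots at (321,54) and (321,153), and green at (355,70) and (289,139). The lid is held with its pointer at (321,183), lined up with the slot axis. The cap stands upright at (162,112). Next I move the lid over the mouth, stopping just above the collar.

Call:
{"fn": "send_rows", "kwargs": {
  "deltas": [
    [5, [20, 0, 0], [0, 0, 0]],
    [5, [40, 0, 10], [0, 0, 0]],
    [5, [19.3, -0.3, 40], [0, 0, 0]],
    [5, [0, 0, 50], [0, 0, 0]],
    [5, [0, 0, 17], [0, 0, 0]],
    [5, [0, 0, 0], [0, 0, 0]],
    [5, [0, 0, 0], [0, 0, 0]]
  ]
}}

```text
time_s: 14.7
tcp_pos: [0.4578, 0.2248, 0.164]
tool_rot: [-0.021, 3.139, 0.002]
wrist_force: [-0.9, 0.4, -0.9]
width: 0.0138
grip_force: 30.0
```

```bash
python3 v.py w6; python3 -c "
from dots import *
from lid import lid
p,R=tool();print(goto(.4555,.2276,.1257,.018+np.pi/2))
dots('w6',180,450,0,260)
lid('w6',p[2]-.0397,(220,420,60,330))
print(cam('wrist')[1:3])
im=cv2.imread('pics/w6.png');cv2.imwrite('pics/w6c.png',cv2.resize(im[80:320,180:460],None,fx=2.4,fy=2.4,interpolation=cv2.INTER_CUBIC))"
```

```text
14.75 [0.458  0.225  0.1642] [-0.2  0.8 -0.2] width 0.0139
([2.6, 2.6, 38.5], 'yaw 1.584 turn rz -0.004')
yel 23 [326.1 136.4] [0.4007 0.227  0.11  ]
yel 111 [326.  144.4] [0.4059 0.227  0.11  ]
grn 123 [375.9 164.2] [0.4189 0.2615 0.11  ]
344 [321.5 182.2] [317 165  10  35] ptr [0.4216 0.2241 0.1585] bar [0.4148 0.224  0.1905]
499 [321.5 257.5] [317 233  10  50] ptr [0.4654 0.2247 0.1585] bar [0.4494 0.2245 0.1905]
220 [264.4 301.7] [262 273   7  56] ptr [0.4947 0.1911 0.1585] bar [0.4726 0.1979 0.1905]
225 [378.6 301.9] [375 273   7  56] ptr [0.4939 0.2591 0.1585] bar [0.472  0.2517 0.1905]
(321.4053993246044, 200.63409400879593)
```

View pics/w6c.png

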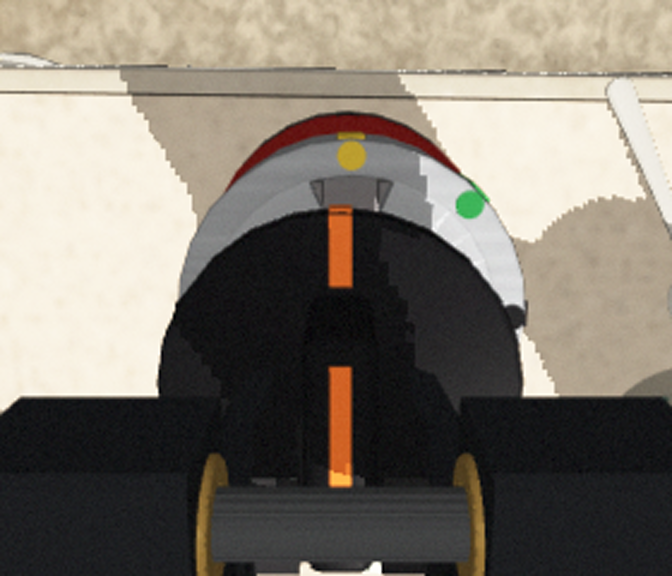

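The crop shows the lid just above the collar, about 3 mm off to the −y side of the near yellow dot and about 3 mm too far in +x. I'll correct that before lowering.

Call:
{"fn": "send_rows", "kwargs": {
  "deltas": [
    [5, [2.8, 3.0, 0], [0, 0, -0.004]],
    [5, [0, 0, 0], [0, 0, 0]],
    [5, [0, 0, 6], [0, 0, 0]],
    [5, [0, 0, 0], [0, 0, 0]]
  ]
}}

```text
time_s: 15.25
tcp_pos: [0.4528, 0.2273, 0.1551]
tool_rot: [0.029, -3.14, 0.001]
wrist_force: [0.1, -0.2, -1.3]
width: 0.0133
grip_force: 30.0
```

```bash
python3 v.py w7; python3 -c "
from dots import *
from lid import lid
p,R=tool();print(goto(.4555,.2276,.1257,.018+np.pi/2))
dots('w7',180,450,0,260)
lid('w7',p[2]-.0397,(300,340,60,330))"
```

```text
15.3 [0.453  0.2274 0.1554] [-0.2  0.9 -1.7] width 0.0134
([-2.5, 0.2, 29.7], 'yaw 1.589 turn rz 0.000')
yel 148 [322.5 152.1] [0.405  0.2269 0.11  ]
grn 132 [374.3 173.7] [0.4186 0.2613 0.11  ]
345 [321.5 182.1] [317 165  10  35] ptr [0.4167 0.2264 0.1497] bar [0.41   0.2263 0.1817]
498 [321.5 257.5] [317 233  10  50] ptr [0.4604 0.2272 0.1497] bar [0.4446 0.227  0.1817]
```

Call:
{"fn": "send_rows", "kwargs": {
  "deltas": [
    [5, [-1, 0.7, 3], [0, 0, 0]],
    [5, [0, 0, 4], [0, 0, 0]],
    [5, [0, 0, 4], [0, 0, 0]],
    [5, [0, 0, 0], [0, 0, 0]]
  ]
}}

```text
time_s: 15.8
tcp_pos: [0.454, 0.2281, 0.1443]
tool_rot: [0.029, -3.14, 0.001]
wrist_force: [-0.7, 0.0, -1.5]
width: 0.0138
grip_force: 30.0
```

Call:
{"fn": "send_rows", "kwargs": {
  "deltas": [
    [5, [0, 0, 4], [0, 0, 0]],
    [5, [0, 0, 4], [0, 0, 0]],
    [5, [0, 0, 4], [0, 0, 0]],
    [5, [0, 0, 4], [0, 0, 0]],
    [5, [0, 0, 0], [0, 0, 0]]
  ]
}}

```text
time_s: 16.42
tcp_pos: [0.4541, 0.2281, 0.1284]
tool_rot: [0.029, -3.141, 0.001]
wrist_force: [-0.3, -0.0, -1.2]
width: 0.014
grip_force: 30.0
```

Call:
{"fn": "send_rows", "kwargs": {
  "deltas": [
    [5, [0, 0, 2], [0, 0, 0]],
    [5, [0, 0, 1.5], [0, 0, 0]],
    [5, [0, 0, 0], [0, 0, 0]]
  ]
}}

```text
time_s: 16.8
tcp_pos: [0.4545, 0.2283, 0.1256]
tool_rot: [-0.029, 3.141, 0.0]
wrist_force: [0.0, 0.1, 0.0]
width: 0.0142
grip_force: 30.0
```

Call:
{"fn": "send_rows", "kwargs": {
  "deltas": [
    [5, [0, 0, 1], [0, 0, 0]],
    [5, [0, 0, 1], [0, 0, 0]],
    [5, [0, 0, 0], [0, 0, 0]]
  ]
}}

```text
time_s: 17.18
tcp_pos: [0.4546, 0.2283, 0.1255]
tool_rot: [-0.029, 3.141, 0.0]
wrist_force: [-5.0, -2.6, 12.3]
width: 0.0138
grip_force: 30.0
```

Call:
{"fn": "send_rows", "kwargs": {
  "deltas": [
    [5, [0, 0, -1.2], [0, 0, 0.05]],
    [5, [0, 0, 0], [0, 0, 0.1]],
    [5, [0, 0, 0], [0, 0, 0.1]],
    [5, [0, 0, 0], [0, 0, 0.1]],
    [5, [0, 0, 0], [0, 0, 0.1]],
    [5, [0, 0, 0], [0, 0, 0.1]],
    [5, [0, 0, 0], [0, 0, 0.1]],
    [5, [0, 0, 0], [0, 0, 0.05]],
    [5, [0, 0, 0], [0, 0, 0]]
  ]
}}

```text
time_s: 18.3
tcp_pos: [0.4544, 0.2276, 0.1256]
tool_rot: [1.049, 2.961, -0.002]
wrist_force: [-2.6, -3.2, 6.7]
width: 0.0139
grip_force: 30.0
```

```bash
python3 v.py w8; python3 -c "
from dots import *
from lid import lid
p,R=tool();print(p,goto(*p,.0175-np.pi/4+np.pi/2),sense()['torque'])
dots('w8',180,480,0,260)
lid('w8',.086,(300,345,60,330))
im=cv2.imread('pics/w8.png');cv2.imwrite('pics/w8c.png',cv2.resize(im[80:320,180:460],None,fx=2.4,fy=2.4,interpolation=cv2.INTER_CUBIC))"
```

```text
18.35 [0.4545 0.2276 0.1256] [-2.4 -2.8  6.2] width 0.0137
[0.45445962 0.22758549 0.12555346] ([0.0, 0.0, 0.0], 'yaw 0.890 turn rz 0.087') [-0.63490196  0.40826244  0.16453089]
yel 188 [265.1 175.4] [0.4051 0.2265 0.11  ]
grn 61 [328.6 146. ] [0.4148 0.2644 0.11  ]
grn 166 [328.2 156.7] [0.4192 0.2606 0.11  ]
316 [320.9 182. ] [316 165  10  35] ptr [0.4261 0.2499 0.12  ] bar [0.421  0.2541 0.152 ]
449 [321.  257.4] [317 233   9  50] ptr [0.4602 0.2223 0.12  ] bar [0.4479 0.2323 0.152 ]
```

View pics/w8c.png

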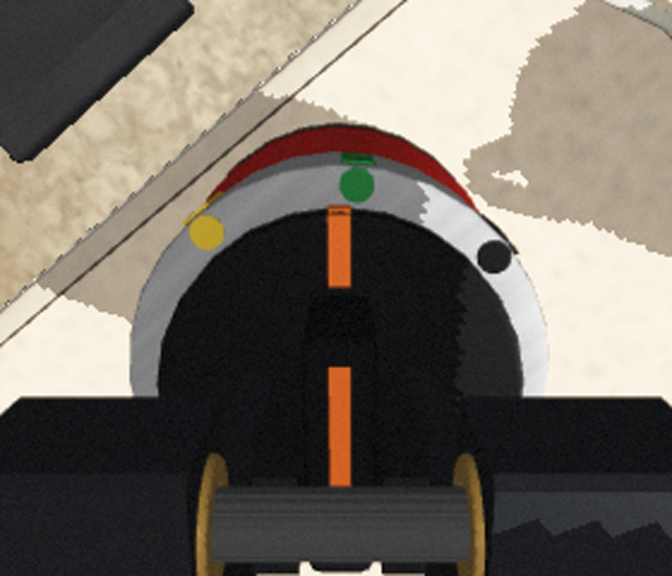

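Lid seated, with the pointer at crop (340,247) about 5° short of the green dot at (356,184). The last turn is about 0.087 rad.

Call:
{"fn": "send_rows", "kwargs": {
  "deltas": [
    [5, [0, 0, 0], [0, 0, 0.044]],
    [5, [0, 0, 0], [0, 0, 0.044]],
    [5, [0, 0, 0], [0, 0, 0]],
    [5, [0, 0, 0], [0, 0, 0]]
  ]
}}

```text
time_s: 18.85
tcp_pos: [0.4542, 0.2275, 0.1256]
tool_rot: [1.178, 2.912, -0.003]
wrist_force: [-3.8, -3.8, 7.4]
width: 0.0136
grip_force: 30.0
```

```bash
python3 v.py w9; python3 -c "
from dots import *
from lid import lid
p,R=tool();print(p,goto(*p,.0175-np.pi/4+np.pi/2),sense()['torque'])
dots('w9',180,480,0,260)
lid('w9',.086,(300,345,60,330))
C=pickle.load(open('pics/w9.pkl','rb'))
c=np.array([.4528,.2278]);im=cv2.imread('pics/w9.png');hsv=cv2.cvtColor(im,cv2.COLOR_BGR2HSV)
for a,b in ((proj(C,[*c,.11]),0),):print('mouth px',a)
C=cam('top');capture('top')
for q in ['dust_cap','dotted_mug','spice_jar','coffee_jar','spoon']:
  for d in silhouettes('top',q): print(q,d['position'].round() if hasattr(d['position'],'round') else d['position'],round(d['confidence'],2))
"
```

```text
18.9 [0.4542 0.2275 0.1255] [-3.7 -4.4  7.2] width 0.0139
[0.45423071 0.22750221 0.12554041] ([0.0, 0.0, 0.0], 'yaw 0.802 turn rz -0.001') [-0.58099628  0.50711277  0.24446803]
yel 187 [259.9 180.5] [0.405  0.2266 0.11  ]
grn 66 [320.7 146. ] [0.415  0.2645 0.11  ]
grn 165 [320.7 156.5] [0.4191 0.2605 0.11  ]
324 [320.8 181.8] [316 165  10  35] ptr [0.4279 0.2522 0.12  ] bar [0.4231 0.2569 0.152 ]
449 [321.  257.4] [317 233   9  50] ptr [0.4595 0.2217 0.12  ] bar [0.4481 0.2328 0.152 ]
mouth px [320.5573179 235.9504449]
dust_cap [336.0, 242.0] 0.78
dust_cap [263.3, 195.2] 0.55
dotted_mug [210.1, 205.3] 0.82
spice_jar [447.9, 179.1] 0.75
coffee_jar [333.6, 161.4] 0.98
```

The pointer (320.8) and the green dot (320.7) now share a column. The cap is standing and the bystanders that show are where they were.

```bash
python3 -c "
from bench import *
print(hand_in())"
```

```text
the job is handed in; nothing more can be done
None
```

The job is handed in: the white cap stands upright on the worktop, and the lid is seated and held in the grip with its pointers at the green marks, short of the lock click. The mug, coffee jar and spice jar had not moved in the last check; the spoon was not detected in that one, but the arm never went near it.

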